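# Tighten the shelf riser's turnbuckle and drop its keeper

### The arm

A 6-joint arm with a two-finger parallel gripper is mounted at the origin on the work surface. World frame = base frame: x ahead of the robot, y to its left, z up, the work surface at z = 0. Lengths are in m, angles in rad, forces in N, time in s.
With the tool pointing down it reaches from about 0.325 to 1 m from the base axis. Payload 5.1 kg.
Tool frame: the origin (TCP) lies at the very end of the fingers, on their centre line; the grasp point (between the pads) lies 19 mm behind it; z points along the fingers, y is the line along which they close (so a half turn about z gives the same grasp; the last joint's range is limited). The gripper opens to 85 mm and grips with 20 to 120 N. Pads are 22 mm wide; open, the fingers measure 114 mm over their backs; the gripper's body (76 mm by 85 mm) begins 54 mm behind the grasp point. The pads swing forward as they close: fully open they stand 13 mm farther back than shut.
Start: joints at [-1.279, 0.124, 1.65, -0, 1.367, -0.083], TCP at [0.238, -0.605, 0.203] pointing down, gripper open.
Joint ranges: [-2.61, 2.61], [-1.02, 2.33], [0.03, 2.71], [-1.35, 4.49], [0.32, 2.68], [-2.91, 2.91]. Speed limits (rad/s): [2.57, 2.57, 3.14, 3.14, 3.14, 3.14].

### API

Orientations are given as a unit quaternion [w, x, y, z].
In Python, from station import bot gives the robot as it stands. The module is installed in compiled form; this text tells all that it offers.
- The arm moves only by the tool jog_arm, never from a script. Its argument "targets" is a list of rows, each a list of 7 numbers: the shift along the world's x, y, z in mm, then the turn, a rotation vector about the world's x, y, z in degrees, then the closure, from -1 (fully open) to 1 (shut). A call has exactly 10 rows; each row is the pose to reach, as a shift and turn from the pose commanded when the call began; what a row does not reach only later rows make up. A row lasts 1/8 s, in which the tool goes at most 62.5 mm and 10.7 degrees, less where a joint would pass 70% of its speed; a pose out of reach is approached as far as the arm can. A call with a gripper value outside its range is refused whole. The fingers move at their own pace and stop on an object; "grip_force" is the grip in N (left out, the last holds). Time passes only in rows, so rows that repeat a pose let the fingers close, or fill a call up. It gives the time, the measured TCP pose, the force, the opening and the grip force at its end, in the units of the state.
- bot.observe(): the state, without advancing time (a new reading comes with each control period).
- bot.grab_frame(name): name is "side" or "top"; returns a dict with "image" (420x560x3 uint8, red, green, blue), "z_map" (420x560 float32, m along the optical axis (not along the pixel's ray), 0 where there is no reading), "intrinsics" (3x3 intrinsics, pixels), "rvec" (rotation vector, rad) and "tvec" (3), from world to camera coordinates, as OpenCV has them. Camera axes: x right, y down, z forward; pixel columns grow to the right and rows downward; lengths in m; the calibration is good to about 2 mm. A picture is of the moment at which its call begins.
- bot.hand_in(): hands the job in; it is judged then, once.
The state is a dict: "time_s": time; "qpos": joint angles; "qd": joint speeds; "joint_efforts": joint torques, N m; "position": TCP position; "orientation": TCP orientation; "force": force on the tool from outside, world axes, zero at the start; "torque": the same for the moment, N m; "opening": finger opening in m; "gripper_force": force on a finger pad.
Only numpy, scipy, OpenCV 4.12 (cv2) and the standard library are available. Lean on these libraries where they do the work, as an engineer would, in place of code of your own. Each camera call takes 0.05 s, during which the arm holds its last target. There are 200 camera calls.

### The job

Wind the riser's turnbuckle round by its bars until both end frames have drawn in and grip the loose shelf board properly tight between them: feel for where it stiffens and push it up firmly, but not so hard that the board is crushed. Then fold the keeper fully down over the turnbuckle's collar, and leave the cartons and the other things where they are.

Things in the scene. Friction and masses are not known exactly. Their poses are not given: they have to be found in the camera images.
- riser: Low shelf riser fixed on the table: two dark cross rails with a loose white shelf board on them, a grey end frame at each end of the board, a steel turnbuckle across the near side, a keeper on a stand. Origin on the table under the turnbuckle's middle; x points across the turnbuckle to the board, y along the turnbuckle to the keeper's end, z up.
- hub (a point): Middle of the turnbuckle, on its axis: parallel to the riser's y, 95 mm above the table. Its body, a 208 mm open steel frame of 16 mm radius, carries four bars. Turning its top towards the board (riser +x) draws both end frames in, 24 mm each a turn. They start 0.3 to 0.7 turn short of nipping the board; where that is and at what bar angle is not known exactly and must be felt.
- bar_end (a point): Ball centre of one of the four bars, 60 mm from the axis; the others are 90, 180, 270 degrees round. Bars: steel, 9 mm thick, standing out from the body's middle like capstan arms in the riser's plane y = 0, 16 mm black ball on each (68 mm overall). The body turns by pushing a bar and stays where it is left. Turning freely takes about 0.25 N m (4 to 7 N on a bar, more if it rubs).
- frame_left: Grey end frame at +y; it slides in along y with the turnbuckle. Origin: inner face of its lug on the turnbuckle's axis, 150 mm from the hub when both frames touch the board, up to 16 mm more at the start. Its 140 mm post stands just outside, in line with the turnbuckle. Its rubber face, x = 130 to 250 mm in the riser's frame, bears on the board's end, 5 mm farther out than the lug face.
- frame_right: The same at -y. Once both rubber faces bear on the board the turning moment climbs steeply, about 5 N m per radian above the free 0.25. Properly tight: wound to 0.45 to 0.9 N m (11 to 22 N square to a bar 40 mm from the axis, 8 to 15 N at the ball); the thread then holds by itself when let go. Below 0.35 the board is still slack, above 1.15 it is crushed.
- board_mid (a point): Middle of the shelf board: white, 120 x 310 (along y) x 18 mm, lying loose on the rails, 42 mm to 60 mm above the table, two small cartons on it. It may lie a little askew and off-centre between the frames; the frames push it straight as they close. This point is 9 mm above its underside.
- keeper (a joint): Keeper angle, rad: 0 upright, 1.57 lying level on the notched collar at the turnbuckle's +y end (fully home, firm stop). Flat steel flap, 24 mm wide along y, 6 mm thick, 72 mm long, 14 mm roller at its free end. Hinge parallel to y at riser x = -50, y = 92, z = 115 mm; it folds towards +x and down. Stays where left (friction 0.06 N m, 1 to 2 N of push).
- keeper_tip (a point): Centre of the roller at the keeper's free end, 74 mm from its hinge.
- carton_a: Small cardboard carton 70 x 90 x 35 mm on the shelf board (origin under its centre); leave alone.
- carton_b: Small white carton 70 x 70 x 30 mm on the shelf board (origin under its centre); leave alone.
- spanner: Spanner 130 mm long lying flat on the table beneath the turnbuckle; leave alone.
- tape_roll: Tape roll, 80 mm across and 25 mm high, lying on the table near the turnbuckle; leave alone.
- bottle: Amber bottle 68 mm across, 150 mm high, standing at the left of the table; leave alone.
- carton_c: White carton 90 x 120 x 70 mm at the right of the table; leave alone.
- mug: White mug 80 mm across, 90 mm high, at the right of the table; leave alone.

How it is judged:
By the outcome, as a careful person would: the job done as asked, in the order asked, and still so for the second after the job is handed in, with the robot touching nothing.
It also fails if it takes over 72 s, if anything falls off the work surface, if the arm or the gripper's body presses on something with over 40 N, if the wrist force passes 120 N, or if a joint passes its speed limit or range.

## Working session

There is one attempt and no reset: what is moved stays moved. The work goes in short steps, Python scripts to look and compute and a tool call to move; the robot and the scene stay as the last step left them, time stands still between calls to the robot, and variables do not carry over. Pictures are saved under pics/ and viewed, at most 10 in all, crops included, and the job is handed in when it is done.

Besides the shell and the picture viewer there is one more tool, called after "Request:" as name(argument=value, ...) on one line, values as JSON. jog_arm: Moves the arm, as the interface text tells. Its arguments: {"type":"object","properties":{"targets":{"type":"array","items":{"type":"array","items":{"type":"number"}}},"grip_force":{"type":"number"}},"required":["targets"]}

```bash
mkdir -p pics
cat > h.py <<'E'
import numpy as np, cv2
from station import bot
def grab(n,save=None):
    f=bot.grab_frame(n)
    if save: cv2.imwrite('pics/'+save,f['image'][:,:,::-1])
    np.savez('last_%s.npz'%n,**f)
    return f
def load(n): return dict(np.load('last_%s.npz'%n))
def RT(f): return cv2.Rodrigues(np.array(f['rvec'],float))[0],np.array(f['tvec'],float).ravel()
def cloud(f):
    R,t=RT(f);K=f['intrinsics'];z=f['z_map'];v,u=np.mgrid[:z.shape[0],:z.shape[1]]
    c=np.stack([(u-K[0,2])/K[0,0]*z,(v-K[1,2])/K[1,1]*z,z],-1)
    w=(c-t)@R; w[z==0]=np.nan; return w
def proj(f,p): return cv2.projectPoints(np.atleast_2d(np.array(p,float)),f['rvec'],f['tvec'],f['intrinsics'],None)[0][:,0]
def ray(f,u,v,z):
    R,t=RT(f);d=np.linalg.solve(f['intrinsics'],[u,v,1])@R;o=-R.T@t
    return o+d*(z-o[2])/d[2]
E
python3 - <<'E'
from h import *
s=bot.observe();print(s)
for n in('top','side'):
    f=grab(n,n+'0.png');R,t=RT(f);print(n,-R.T@t,R[2])
E
```

```text
{'time_s': 0.0, 'qpos': array([-1.27860636e+00,  1.24516100e-01,  1.65167986e+00, -2.47850402e-05,
        1.36748615e+00, -8.25898754e-02]), 'qd': array([-5.74622303e-05, -4.36636338e-04, -3.88623633e-04, -4.76376656e-04,
        5.29728349e-04,  1.40948282e-03]), 'joint_efforts': array([ 1.37886629e-03, -4.23602450e+01, -3.65451372e+01, -8.70259129e-06,
        6.95544688e-03,  3.53847661e-06]), 'position': array([ 0.23772268, -0.60425007,  0.20164249]), 'orientation': array([-1.03773003e-03,  9.82492821e-01,  1.86297515e-01, -1.21355665e-04]), 'force': array([ 0.11683018,  0.3725293 , -0.23637301]), 'torque': array([-0.05628425,  0.0612596 , -0.04944301]), 'gripper_force': 0.0, 'opening': 0.08518198340038463}
top [ 0.35068048 -0.01633399  1.62985964] [ 0.16221914 -0.01153323 -0.98668735]
side [ 0.30181987 -0.9657267   1.37239366] [ 0.17771614  0.59571497 -0.78328835]
```

View pics/top0.png

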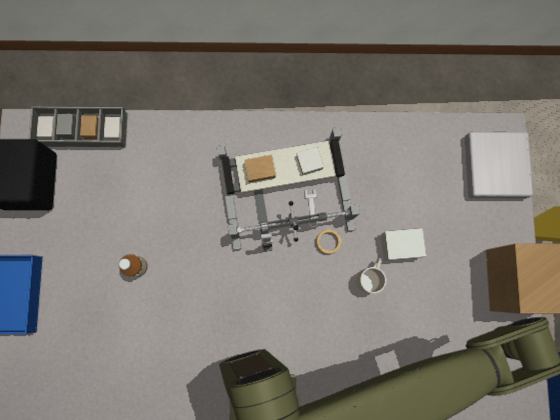

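View pics/side0.png

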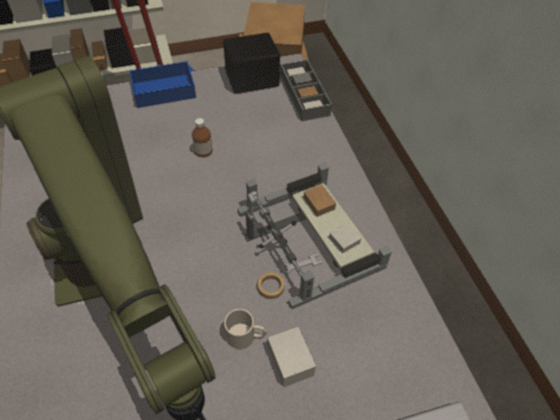

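The top view shows the riser: turnbuckle from (238,231) to (353,214), bars around (293,221), keeper near (266,240), board at (285,165). I'll enlarge both views.

Run:
```python
from h import *
a=load('top')['image'][130:260,205:365];b=load('side')['image'][155:310,225:400]
a=cv2.resize(a,(790,642),interpolation=3)[:600];b=cv2.resize(b,(677,600),interpolation=3)
cv2.imwrite('pics/ta.png',a[:,:,::-1]);cv2.imwrite('pics/sb.png',b[:,:,::-1])
f=load('top');w=cloud(f)
for u,v in[(293,221),(291,204),(296,239),(280,220),(240,231),(351,214),(266,240),(266,247),(235,226),(236,247),(340,137),(300,300)]: print(u,v,w[v,u].round(3), f['image'][v,u])
```

```text
293 221 [ 0.571 -0.09   0.114] [104 104 102]
291 204 [ 0.622 -0.083  0.13 ] [25 25 25]
296 239 [ 0.52  -0.101  0.072] [33 33 32]
280 220 [ 0.577 -0.05   0.096] [75 76 73]
240 231 [0.541 0.073 0.103] [203 201 199]
351 214 [ 0.592 -0.267  0.128] [53 54 52]
266 240 [ 0.51  -0.007  0.137] [70 69 68]
266 247 [ 0.501 -0.007  0.004] [40 41 40]
235 226 [0.551 0.086 0.142] [155 158 153]
236 247 [0.498 0.09  0.027] [150 154 149]
340 137 [ 0.879 -0.257 -0.002] [94 92 90]
300 300 [ 0.33  -0.117  0.005] [160 154 150]
```

View pics/ta.png

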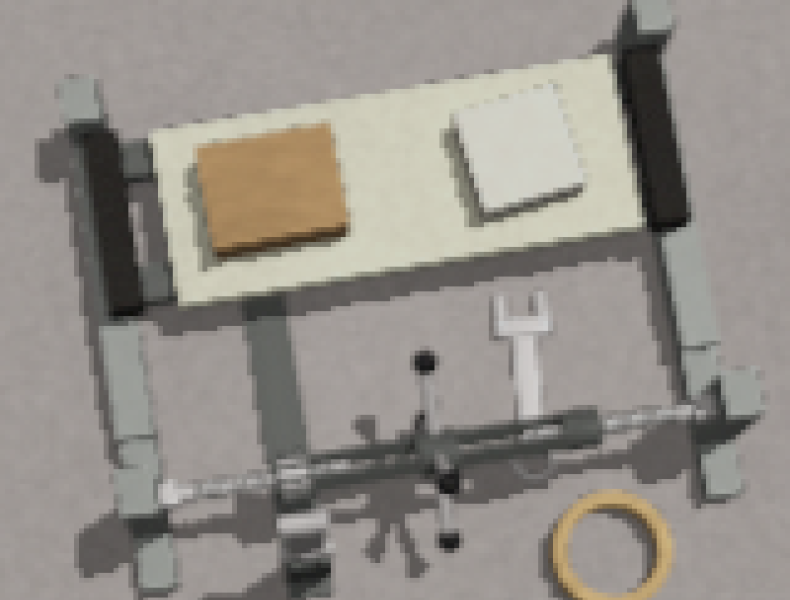

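View pics/sb.png

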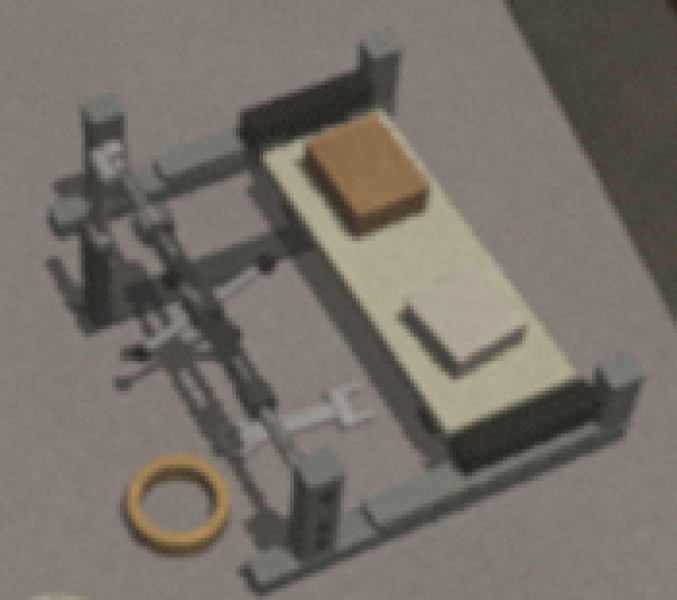

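The crops show the far ball at top pixel (291,203), a near-top ball at (296,228) and a near-low ball at (296,239). The left board end has a gap while the right end touches. Next I'll triangulate the balls and the axis.

Run:
```python
from h import *
T=load('top');S=load('side')
def tri(a,b):
    P=[f['intrinsics']@np.c_[RT(f)[0],RT(f)[1]] for f in(T,S)]
    X=cv2.triangulatePoints(P[0],P[1],np.array(a,float).reshape(2,1),np.array(b,float).reshape(2,1)).ravel();X=X[:3]/X[3]
    e=[np.linalg.norm(proj(f,X)[0]-p) for f,p in((T,a),(S,b))];return X,e
A=ray(T,239.8,229.2,.095);B=ray(T,346.8,213.2,.095)
print(A,B);yv=(A-B)/np.linalg.norm(A-B);xv=np.array([yv[1],-yv[0],0]);print('yv',yv,np.degrees(np.arctan2(-yv[0],yv[1])))
# posts: top of posts z=.14 check by depth
w=cloud(T)
m=(w[...,2]>.13)&(w[...,2]<.15)&(w[...,0]>.45)&(w[...,0]<.85)&(abs(w[...,1]+.08)<.25)
n,l,s,c=cv2.connectedComponentsWithStats(m.astype(np.uint8))
for i in range(1,n):
    if s[i,4]>5: print(s[i,4],c[i].round(1),np.nanmean(w[l==i],0).round(4))
P=[]
for a,b in(((291.1,203.3),(293.8,223.5)),((295.7,227.8),(260.4,246.3)),((296.1,239.4),(256.8,254.0))):
    X,e=tri(a,b);print(X.round(4),np.round(e,2));P.append(X)
h=None
for X in P: print('along axis',(X-B)@yv,'x',(X-B)@xv,'z',X[2])
```

```text
[0.54754001 0.07456392 0.095     ] [ 0.59935793 -0.25961146  0.095     ]
yv [-0.15323083  0.98819042  0.        ] 8.81420444285579
83 [354.4 209. ] [ 0.6053 -0.2762  0.1393]
84 [232.  229.1] [0.5419 0.0955 0.1399]
15 [266.3 239.9] [ 0.5098 -0.0083  0.1395]
[ 0.6284 -0.0844  0.1196] [0.91 0.86]
[ 0.5385 -0.0999  0.064 ] [5.69 5.52]
[ 0.5158 -0.1033  0.0308] [2.32 2.25]
along axis 0.16870571934317302 x 0.05559865403112209 z 0.11958061791015281
along axis 0.16713500416989563 x -0.03562767210301978 z 0.06396030737391854
along axis 0.1672672960810388 x -0.058641847331005775 z 0.030814883733424562
```

Run:
```python
from h import *
T=load('top');S=load('side')
H=np.array([.5736,-.0903,.095]);a=np.radians(9.7);xv=np.array([np.cos(a),np.sin(a),0]);yv=np.array([-np.sin(a),np.cos(a),0])
for ph in(20,24,28):
  for k in range(4):
    t=np.radians(ph+90*k);p=H+.06*(np.cos(t)*xv+np.sin(t)*np.array([0,0,1]))
    print(ph,k,p.round(3),proj(T,p).round(1),proj(S,p).round(1))
k0=H-.05*xv+.092*yv;k0[2]=.115
for th in(0,.2,.4,.6): 
  p=k0+.074*(np.sin(th)*xv+np.cos(th)*np.array([0,0,1]));print(th,p.round(3),proj(T,p).round(1),proj(S,p).round(1))
w=cloud(T);d=w-H;X=d@xv;Y=d@yv
m=(abs(Y-.092)<.025)&(X<-.015)&(X>-.09)&(w[...,2]>.05)
print(np.c_[np.argwhere(m)[:,::-1],X[m]*1e3,Y[m]*1e3,w[m][:,2]*1e3].round(0).astype(int).tolist())
```

```text
20 0 [ 0.629 -0.081  0.116] [[290.  202.4]] [[292.8 223.5]]
20 1 [ 0.553 -0.094  0.151] [[294.9 225.1]] [[270.  225.2]]
20 2 [ 0.518 -0.1    0.074] [[295.6 239.6]] [[259.2 244.4]]
20 3 [ 0.594 -0.087  0.039] [[290.9 217.4]] [[281.7 242.2]]
24 0 [ 0.628 -0.081  0.119] [[290.1 202.7]] [[292.4 223. ]]
24 1 [ 0.55  -0.094  0.15 ] [[295.1 226.4]] [[268.8 226. ]]
24 2 [ 0.52  -0.1    0.071] [[295.4 239.2]] [[259.7 245. ]]
24 3 [ 0.598 -0.086  0.04 ] [[290.7 216.2]] [[282.8 241.5]]
28 0 [ 0.626 -0.081  0.123] [[290.3 203. ]] [[291.9 222.4]]
28 1 [ 0.546 -0.095  0.148] [[295.2 227.7]] [[267.6 226.8]]
28 2 [ 0.521 -0.099  0.067] [[295.3 238.8]] [[260.3 245.4]]
28 3 [ 0.601 -0.086  0.042] [[290.5 215. ]] [[283.9 240.7]]
0 [ 0.509 -0.008  0.189] [[266.2 238.4]] [[247.6 198.6]]
0.2 [ 0.523 -0.006  0.188] [[265.3 233.5]] [[252.2 197.3]]
0.4 [ 0.537 -0.003  0.183] [[264.6 229. ]] [[256.5 196.6]]
0.6 [ 0.55  -0.001  0.176] [[263.9 225. ]] [[260.5 196.7]]
[[262, 231, -15, 100, 100], [266, 233, -35, 90, 191], [267, 233, -35, 87, 189], [268, 233, -36, 84, 198], [269, 233, -36, 81, 195], [270, 233, -37
[... 2581 characters left out ...]
 107], [266, 243, -54, 94, 101], [267, 243, -56, 91, 113], [268, 243, -56, 88, 105], [269, 243, -57, 85, 112], [270, 243, -57, 82, 107], [271, 243, -58, 79, 109], [262, 244, -56, 106, 108], [263, 244, -57, 103, 116], [264, 244, -57, 100, 111], [265, 244, -57, 97, 106], [266, 244, -59, 94, 115], [267, 244, -58, 91, 101], [268, 244, -58, 88, 95], [269, 244, -57, 85, 86], [270, 244, -58, 82, 89], [271, 244, -58, 79, 81], [262, 245, -58, 107, 97], [263, 245, -58, 104, 94], [264, 245, -59, 101, 93], [265, 245, -58, 98, 81], [266, 245, -59, 95, 81], [267, 245, -58, 91, 72], [268, 245, -58, 88, 66], [269, 245, -59, 85, 64], [270, 245, -58, 82, 54], [271, 245, -58, 78, 51], [263, 246, -59, 104, 65]]
```

Request:
jog_arm(targets=[[26,50,0,0,0,8,1],[52,100,0,0,0,16,1],[79,150,0,0,0,24,1],[105,200,0,0,0,32,1],[131,250,0,0,0,40,1],[157,301,0,0,0,48,1],[184,351,0,0,0,56,1],[210,401,0,0,0,64,1],[236,451,0,0,0,72,1],[262,501,0,0,0,78,1]])

```text
time_s: 1.35
position: [0.5002, -0.102, 0.2026]
orientation: [-0.0, 0.645, 0.764, -0.0]
force: [0.5, -0.8, 0.8]
opening: 0.0001
gripper_force: 0.0
```

```bash
cat >> h.py <<'E'
H=np.array([.5736,-.0903,.095]);_a=np.radians(9.7)
M=np.array([[np.cos(_a),np.sin(_a),0],[-np.sin(_a),np.cos(_a),0],[0,0,1]])
def st():
    s=bot.observe();print('t',round(s['time_s'],2),'riser mm',(M@(np.array(s['position'])-H)*1e3).round(1),'F riser',(M@s['force']).round(1),'op',round(s['opening'],4));return s
E
python3 - <<'E'
from h import *
s=st();print(s['position'],s['orientation'],s['qpos'].round(2))
R=cv2.Rodrigues(np.zeros(3))[0]
from scipy.spatial.transform import Rotation as Ro
q=s['orientation'];R=Ro.from_quat([q[1],q[2],q[3],q[0]]).as_matrix();print((M@R).round(3))
E
```

```text
t 1.35 riser mm [-74.3   0.8 107.6] F riser [ 0.4 -0.9  0.8] op 0.0001
[ 0.50023466 -0.10203983  0.20259761] [-4.95888684e-05  6.44889920e-01  7.64275462e-01 -8.51965821e-05] [-0.31 -0.19  1.96 -0.    1.37 -0.48]
[[ 0.  1. -0.]
 [ 1. -0. -0.]
 [-0. -0. -1.]]
```

Request:
jog_arm(targets=[[0,0,-40,0,0,0,1],[0,0,-80,0,0,0,1],[5,0.9,-80,0,0,0,1],[10,1.7,-80,0,0,0,1],[15,2.6,-80,0,0,0,1],[20,3.4,-80,0,0,0,1],[25,4.3,-80,0,0,0,1],[30,5.1,-80,0,0,0,1],[35,6,-80,0,0,0,1],[40,6.8,-80,0,0,0,1]])

```text
time_s: 2.6
position: [0.538, -0.0974, 0.1232]
orientation: [-0.002, 0.646, 0.763, -0.002]
force: [-12.6, -1.5, 14.8]
opening: 0.0002
gripper_force: 8.4
```

Run:
```python
from h import *
st()
f=grab('side');cv2.imwrite('pics/s1.png',cv2.resize(f['image'][130:310,200:400],(660,594),interpolation=3)[:,:,::-1])
```

```text
t 2.6 riser mm [-36.3  -1.   28.2] F riser [-12.6   0.6  14.8] op 0.0002
```

View pics/s1.png

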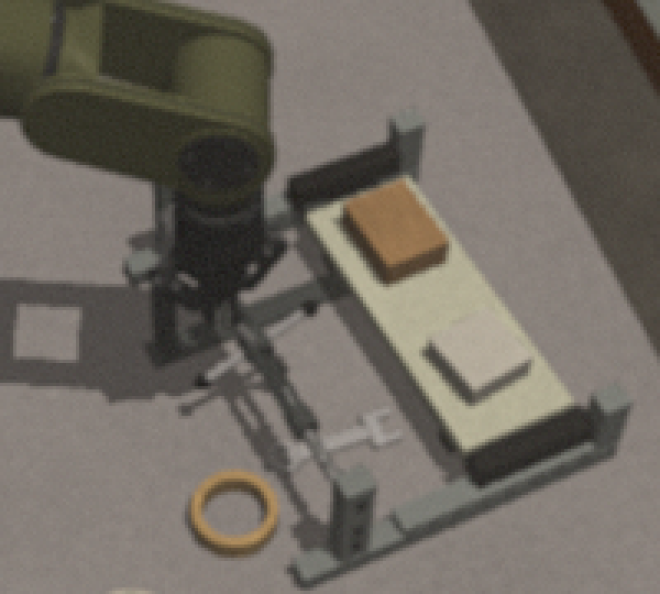

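The side crop shows the far ball still near (294,223), so the bars have barely turned. The large upward force suggests the ball sits against the slanted part of the finger, so I'll raise the tip and push near its end.

Request:
jog_arm(targets=[[-5,-0.8,5,0,0,0,1],[-5,-0.8,19,0,0,0,1],[0,0,19,0,0,0,1],[4,0.7,19,0,0,0,1],[8,1.4,19,0,0,0,1],[12,2,18,0,0,0,1],[16,2.7,17,0,0,0,1],[20,3.4,16,0,0,0,1],[24,4.1,15,0,0,0,1],[24,4.1,15,0,0,0,1]])

```text
time_s: 3.9
position: [0.5641, -0.0929, 0.1378]
orientation: [-0.0, 0.646, 0.763, -0.0]
force: [0.2, 0.1, -0.6]
opening: 0.0
gripper_force: 0.0
```

Run:
```python
from h import *
st()
f=grab('side')
g=f['image'].astype(int).max(2)
m=((g<48)).astype(np.uint8)
n,l,s,c=cv2.connectedComponentsWithStats(m)
for i in range(1,n):
    if 3<s[i,4]<40 and 240<c[i][0]<330 and 190<c[i][1]<280: print(s[i],c[i].round(1))
for ph in range(-20,30,5):
    t=np.radians(ph);print(ph,[proj(f,H+M.T@(.06*np.array([np.cos(t+k),0,np.sin(t+k)])))[0].round(1).tolist() for k in(0,np.pi)])
```

```text
t 3.9 riser mm [-9.8 -1.  42.8] F riser [ 0.2  0.1 -0.6] op 0.0
[253 205   4   3   9] [254.4 205.9]
[293 222   2   3   5] [293.4 223.2]
[260 245   3   2   5] [260.8 245.6]
-20 [[292.3, 231.5], [259.0, 236.6]]
-15 [[292.8, 230.4], [258.6, 237.7]]
-10 [[293.2, 229.3], [258.3, 238.9]]
-5 [[293.5, 228.2], [258.1, 239.9]]
0 [[293.6, 227.2], [258.0, 241.0]]
5 [[293.6, 226.2], [258.1, 241.9]]
10 [[293.5, 225.2], [258.4, 242.8]]
15 [[293.2, 224.4], [258.7, 243.7]]
20 [[292.8, 223.5], [259.2, 244.4]]
25 [[292.3, 222.8], [259.8, 245.1]]
```

Run:
```python
from h import *
f=load('side');cv2.imwrite('pics/s2.png',cv2.resize(f['image'][180:265,235:335],(700,595),interpolation=3)[:,:,::-1])
print([proj(f,H+M.T@(np.array(p)/1e3))[0].round(1) for p in[(0,0,0),(-10,0,43),(-22,0,55),(22,0,-55),(-10,0,110)]])
```

```text
[array([276., 234.]), array([273.1, 226.7]), array([269.5, 225.7]), array([282.1, 241.8]), array([273.3, 212.8])]
```

View pics/s2.png

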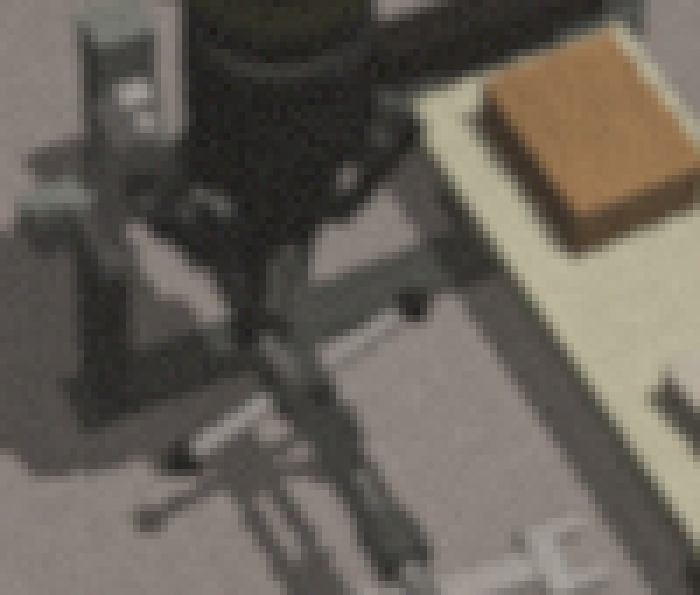

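Run:
```python
from h import *
f=load('side');w=cloud(f);r=(w-H)@M.T*1e3
for v in range(208,236): print(v,[(u,*r[v,u].round(0).astype(int).tolist(),int(f['image'][v,u].mean())) for u in range(264,280,2) if np.isfinite(r[v,u,0])])
```

```text
208 [(264, 5, 96, 16, 72), (266, 11, 95, 13, 78), (268, -32, -10, 155, 41), (270, -27, -14, 157, 35), (272, -22, -16, 157, 37), (274, -17, -19, 157, 32), (276, -5, -7, 138, 39), (278, -5, -18, 149, 39)]
209 [(264, -34, 11, 129, 54), (266, 9, 91, 13, 87), (268, -23, 9, 124, 54), (270, -26, -11, 148, 27), (272, -25, -21, 159, 39), (274, -16, -16, 149, 32), (276, -6, -8, 135, 36), (278, -4, -17, 144, 35)]
210 [(264, -36, 7, 130, 37), (266, -31, 4, 130, 70), (268, -25, 4, 126, 52), (270, -26, -12, 145, 35), (272, -22, -16, 148, 38), (274, -16, -15, 144, 34), (276, -8, -12, 136, 36), (278, -4, -17, 138, 34)]
211 [(264, -38, 2, 131, 36), (266, -32, 3, 127, 48), (268, -24, 6, 119, 41), (270, -26, -11, 139, 36), (272, -23, -18, 146, 37), (274, -18, -19, 145, 33), (276, -7, -10, 128, 42), (278, -3, -15, 132, 31)]
212 [(264, -44, -10, 143, 38), (266, -34, -1, 128, 38), (268, -27, -1, 124, 36), (270, -27, -13, 138, 39), (272, -23, -17, 140, 32), (274, -14, -13, 130, 34), (276, -6, -9, 122, 32), (278, -2, -13, 125, 38)]
213 [(264, -45, -12, 141, 43), (266, -36, -6, 131, 42), (268, -29, -5, 126, 
[... 3704 characters left out ...]
 -86, 49), (270, 14, 72, -88, 54), (272, -10, 7, 8, 54), (274, -10, -7, 25, 75), (276, -1, -2, 13, 92), (278, 4, -6, 15, 73)]
233 [(264, -5, 76, -86, 48), (266, 3, 78, -94, 54), (268, 9, 75, -94, 56), (270, 16, 74, -98, 66), (272, -11, 6, 4, 49), (274, -10, -6, 19, 62), (276, -4, -7, 16, 85), (278, 2, -10, 17, 74)]
234 [(264, -6, 75, -91, 48), (266, 2, 75, -95, 63), (268, 9, 76, -101, 68), (270, 14, 70, -96, 74), (272, -13, 1, 6, 55), (274, -10, -6, 14, 53), (276, -6, -12, 18, 74), (278, 0, -14, 18, 70)]
235 [(264, -7, 72, -93, 65), (266, -1, 70, -94, 73), (268, 7, 71, -99, 77), (270, 13, 69, -100, 78), (272, -12, 3, -1, 70), (274, -9, -4, 4, 55), (276, -4, -8, 8, 65), (278, 0, -14, 12, 62)]
```

The depth map shows the visible finger end about 34 mm above the reported TCP (dz 77 against 43), and the ball still at (-23, 58). So the tip passed over the ball. I'll allow for that offset and turn the gripper 90° to present a slimmer profile.

Request:
jog_arm(targets=[[0,0,12,0,0,-5,1],[-6,-1,12,0,0,-15,1],[-14,-2,12,0,0,-25,1],[-22,-4,12,0,0,-35,1],[-30,-5,12,0,0,-45,1],[-38,-6,12,0,0,-55,1],[-46,-7,6,0,0,-65,1],[-54,-8,-2,0,0,-75,1],[-60,-8,-10,0,0,-84,1],[-60,-8,-16,0,0,-90,1]])

```text
time_s: 5.2
position: [0.5033, -0.101, 0.1216]
orientation: [-0.0, 0.997, 0.081, -0.0]
force: [-0.1, 0.2, -0.0]
opening: 0.0001
gripper_force: 0.0
```

Run:
```python
from h import *
s=st();print(s['qpos'].round(2))
f=grab('side');w=cloud(f);r=(w-H)@M.T*1e3
P=(np.array(s['position'])-H)@M.T*1e3
m=(abs(r[...,0]-P[0])<25)&(abs(r[...,1])<45)&(r[...,2]>P[2]-30)&(r[...,2]<P[2]+110)
q=r[m]
for z in range(int(P[2])-30,int(P[2])+110,8):
    k=q[(q[:,2]>=z)&(q[:,2]<z+8)]
    if len(k): print(z,len(k),k[:,:2].min(0).round(),k[:,:2].max(0).round())
cv2.imwrite('pics/s3.png',cv2.resize(f['image'][180:265,225:325],(700,595),interpolation=3)[:,:,::-1])
print(proj(f,H+M.T@(P/1e3)))
```

```text
t 5.2 riser mm [-71.    1.3  26.6] F riser [-0.1  0.2 -0. ] op 0.0001
[-0.3  -0.12  2.03 -0.    1.23  1.11]
52 2 [-82.  -4.] [-77.  -1.]
60 6 [-82. -11.] [-69.   6.]
68 14 [-83. -16.] [-69.   5.]
76 6 [-84. -11.] [-79.   5.]
84 5 [-83.  -5.] [-80.   9.]
92 3 [-82. -10.] [-79.  10.]
100 19 [-85. -28.] [-65.  36.]
108 17 [-84. -36.] [-68.  35.]
116 12 [-87. -43.] [-67.   8.]
124 19 [-90. -42.] [-79.  16.]
132 8 [-89. -42.] [-77.  15.]
[[254.31259215 236.79283046]]
```

View pics/s3.png

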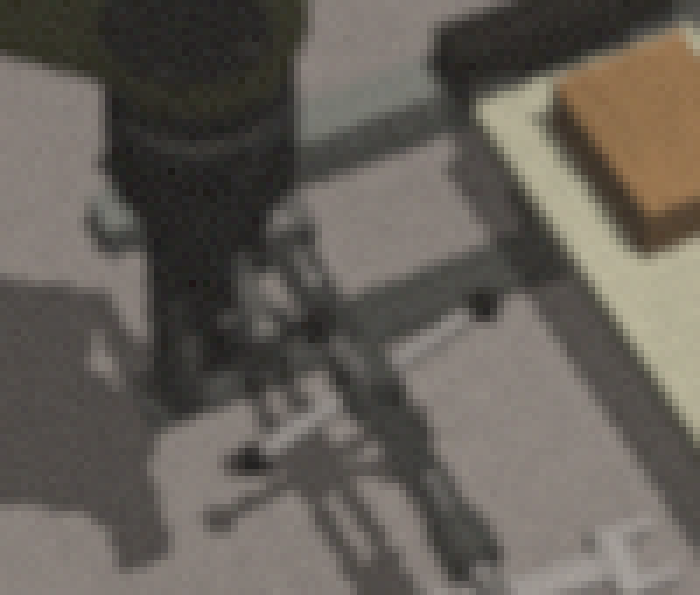

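Request:
jog_arm(targets=[[5,0.5,-17,0,0,0,1],[12,1.5,-17,0,0,0,1],[19,2.5,-17,0,0,0,1],[25,3.5,-17,0,0,0,1],[30,4.3,-17,0,0,0,1],[35,5,-17,0,0,0,1],[40,6,-17,0,0,0,1],[44,6.8,-17,0,0,0,1],[48,7.5,-17,0,0,0,1],[51,8,-17,0,0,0,1]])

```text
time_s: 6.5
position: [0.5545, -0.0936, 0.1055]
orientation: [0.001, 0.997, 0.083, -0.001]
force: [-5.6, -1.4, 4.2]
opening: 0.0001
gripper_force: 2.6
```

```bash
cat >> h.py <<'E'
def bars():
    s=st();f=grab('side');w=cloud(f);r=(w-H)@M.T*1e3
    m=(abs(r[...,1]+4)<14)&(np.hypot(r[...,0],r[...,2])<75)&(np.hypot(r[...,0],r[...,2])>28)&(r[...,2]>-60)
    P=(np.array(s['position'])-H)@M.T*1e3
    m&=~((abs(r[...,0]-P[0])<18)&(r[...,2]>P[2]+12))
    a=np.degrees(np.arctan2(r[...,2],r[...,0]))[m]
    h,e=np.histogram(a,bins=36,range=(-180,180));print('angles',[(int(e[i]),int(h[i])) for i in range(36) if h[i]>2])
    g=f['image'].astype(int).max(2);n,l,sc,c=cv2.connectedComponentsWithStats((g<50).astype(np.uint8))
    for i in range(1,n):
        if 2<sc[i,4]<40 and 245<c[i][0]<305 and 210<c[i][1]<262: print('ball?',sc[i,4],c[i].round(1),r[int(round(c[i][1])),int(round(c[i][0]))].round(0))
    return f
E
python3 -c "
from h import *
bars()"
```

```text
t 6.5 riser mm [-19.4  -0.   10.5] F riser [-5.7 -0.4  4.2] op 0.0001
angles [(-180, 8), (-100, 6), (-90, 16), (-10, 4), (0, 30), (10, 11), (160, 4), (170, 32)]
ball? 3 [295. 227.] [61. -6.  8.]
ball? 9 [258.9 241.9] [-61.  -8.   6.]
```

Request:
jog_arm(targets=[[5,0.8,0,0,0,0,1],[10,1.7,0,0,0,0,1],[15,2.5,0,0,0,0,1],[20,3.4,-1,0,0,0,1],[25,4.2,-3,0,0,0,1],[29,5,-5,0,0,0,1],[33,5.7,-8,0,0,0,1],[37,6.3,-11,0,0,0,1],[41,7,-15,0,0,0,1],[43,7.3,-18,0,0,0,1]])

```text
time_s: 7.8
position: [0.5982, -0.0859, 0.0876]
orientation: [0.0, 0.997, 0.083, -0.0]
force: [-5.0, -1.3, 6.0]
opening: -0.0001
gripper_force: 3.7
```

```bash
python3 -c "
from h import *
bars()"
```

```text
t 7.8 riser mm [25.   0.2 -7.4] F riser [-5.1 -0.5  6. ] op -0.0001
angles [(-170, 9), (-160, 30), (-150, 5), (-60, 5), (110, 28), (120, 5)]
ball? 6 [268.2 214.7] [ 4. 65. 15.]
ball? 6 [263.5 215.7] [-3. 78. -0.]
ball? 3 [265.7 220. ] [-3. 64. -4.]
ball? 3 [271.7 220. ] [ 9. 47. 10.]
ball? 24 [267.9 227.9] [-30.  -6.  56.]
ball? 9 [275.9 227. ] [ 6. 13. 17.]
ball? 9 [279.7 236.7] [  9. -10.  -8.]
ball? 6 [261.2 246.2] [-54.  -7. -21.]
```

Request:
jog_arm(targets=[[-1,0,38,0,0,0,1],[-1,0,76,0,0,0,1],[-40,-7,76,0,0,0,1],[-86,-14.7,76,0,0,0,1],[-86,-14.7,46,0,0,0,1],[-86,-14.7,17,0,0,0,1],[-78,-13.3,17,0,0,0,1],[-70,-12,17,0,0,0,1],[-65,-11,17,0,0,0,1],[-60,-10.2,17,0,0,0,1]])

```text
time_s: 9.1
position: [0.5384, -0.0967, 0.1062]
orientation: [0.001, 0.997, 0.083, -0.001]
force: [-7.2, -1.6, 6.4]
opening: -0.0004
gripper_force: 3.9
```

```bash
cat >> h.py <<'E'
def gap():
    f=grab('top');w=cloud(f);r=(w-H)@M.T*1e3
    z=w[...,2];im=f['image'].astype(int)
    # rays to plane z=.06
    v,u=np.mgrid[:420,:560];R,t=RT(f);d=np.linalg.solve(f['intrinsics'],np.stack([u.ravel(),v.ravel(),np.ones(u.size)]));d=(R.T@d).T;o=-R.T@t
    p=o+d*((.06-o[2])/d[:,2])[:,None];q=((p-H)@M.T*1e3).reshape(420,560,3)
    for x in(150,170,190,210,230):
        m=(abs(q[...,0]-x)<6)
        y=q[...,1][m];b=im[m].mean(1);o_=np.argsort(y);y=y[o_];b=b[o_]
        for lo,hi in((115,195),(-195,-125)):
            k=(y>lo)&(y<hi);bb=np.arange(lo,hi,4);print(x,lo,[int(np.mean(b[k][(y[k]>=s)&(y[k]<s+4)])) if ((y[k]>=s)&(y[k]<s+4)).any() else -1 for s in bb])
    m=(z>.125)&(z<.15)&(abs(abs(r[...,1])-180)<30)&(abs(r[...,0])<25)
    for sg in(1,-1):
        k=m&(r[...,1]*sg>0);print('post',r[k].mean(0).round(1),r[k][:,1].min().round(),r[k][:,1].max().round())
    return f
E
python3 -c "
from h import *
bars();f=gap()
cv2.imwrite('pics/t3.png',cv2.resize(f['image'][130:255,205:365],(768,600),interpolation=3)[:,:,::-1])"
```

```text
t 9.1 riser mm [-35.7  -0.4  11.2] F riser [-7.4 -0.4  6.4] op -0.0004
angles [(-180, 11), (-170, 24), (-160, 7), (-80, 9), (-70, 12), (10, 13), (20, 33), (100, 4)]
ball? 7 [294. 224.] [58. -6. 24.]
ball? 3 [259. 230.] [-13.  98. -93.]
ball? 5 [279.2 237.6] [  3. -14.  -5.]
ball? 7 [260.3 244.6] [-57.  -7. -14.]
150 115 [129, 166, 155, 174, 203, 202, 200, 178, 80, 95, 97, 73, 41, 41, 41, 42, 41, 60, 88, 94]
150 -195 [159, 112, 43, 41, 41, 41, 39, 70, 176, 205, 205, 206, 207, 206, 205, 206, 206, 204]
170 115 [128, 121, 126, 164, 200, 199, 201, 182, 97, 91, 87, 68, 39, 41, 40, 41, 41, 62, 90, 98]
170 -195 [158, 112, 41, 41, 42, 40, 39, 62, 162, 204, 205, 205, 204, 204, 205, 200, 207, 176]
190 115 [131, 124, 134, 174, 200, 201, 203, 183, 94, 93, 88, 64, 40, 40, 39, 40, 39, 57, 86, 97]
190 -195 [154, 105, 40, 40, 41, 40, 38, 52, 155, 204, 206, 206, 207, 206, 204, 201, 202, 210]
210 115 [138, 128, 128, 165, 202, 201, 203, 182, 85, 74, 79, 54, 40, 40, 40, 41, 41, 59, 88, 93]
210 -195 [157, 111, 40, 41, 40, 41, 38, 36, 165, 205, 204, 204, 204, 204, 204, 206, 203, 199]
230 115 [175, 193, 204, 202, 204, 206, 206, 188, 78, 89, 96, 69, 40, 40, 41, 40, 39, 61, 90, 93]
230 -195 [156, 110, 40, 41, 41, 40, 40, 33, 170, 205, 203, 203, 205, 203, 204, 204, 204, 195]
post [ -0.5 182.4  44.6] 170.0 196.0
post [  -0.7 -181.1   44. ] -195.0 -169.0
```

View pics/t3.png

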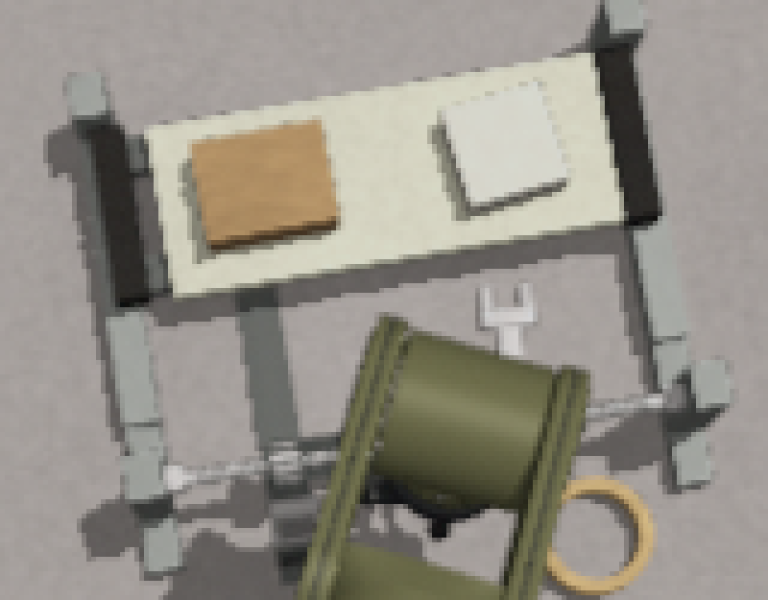

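The top crop shows the board's left end at about (148,130)-(172,295) and the rubber face at (122,130)-(148,295). That leaves a gap of about 14 mm, or roughly 105° more, with the right end touching. I'll finish this free stroke.

Request:
jog_arm(targets=[[6,1,0,0,0,0,1],[12,2,0,0,0,0,1],[18,3,0,0,0,0,1],[25,4.2,0,0,0,0,1],[32,5.4,0,0,0,0,1],[38,6.5,-1,0,0,0,1],[44,7.5,-4,0,0,0,1],[49,8.3,-8,0,0,0,1],[54,9.1,-12,0,0,0,1],[58,9.8,-16,0,0,0,1]])

```text
time_s: 10.45
position: [0.5971, -0.0865, 0.0902]
orientation: [0.001, 0.997, 0.083, 0.0]
force: [-6.4, -2.4, 6.2]
opening: 0.0001
gripper_force: 4.1
```

```bash
python3 -c "
from h import *
bars()"
```

```text
t 10.45 riser mm [23.8 -0.2 -4.8] F riser [-6.8 -1.3  6.2] op 0.0001
angles [(-170, 3), (-160, 24), (-150, 14), (-60, 10), (-50, 7), (110, 20), (120, 16)]
ball? 6 [267.3 213.2] [ 9. 82.  3.]
ball? 9 [280.8 236.9] [ 11. -13.  -6.]
ball? 5 [261.8 246.6] [-50.  -6. -31.]
```

Request:
jog_arm(targets=[[-1,0,38,0,0,0,1],[-1,0,76,0,0,0,1],[-40,-7,76,0,0,0,1],[-86,-14.7,76,0,0,0,1],[-86,-14.7,46,0,0,0,1],[-86,-14.7,15,0,0,0,1],[-78,-13.3,15,0,0,0,1],[-70,-12,15,0,0,0,1],[-64,-11,15,0,0,0,1],[-60,-10.2,15,0,0,0,1]])

```text
time_s: 11.75
position: [0.5368, -0.0973, 0.1058]
orientation: [0.001, 0.997, 0.083, -0.0]
force: [-7.0, -1.3, 6.0]
opening: 0.0005
gripper_force: 4.2
```

```bash
python3 -c "
from h import *
bars();gap()"
```

```text
t 11.75 riser mm [-37.4  -0.7  10.8] F riser [-7.1 -0.1  6. ] op 0.0005
angles [(-180, 5), (-170, 30), (-160, 8), (10, 6), (20, 37), (30, 6), (100, 4)]
ball? 4 [294.  223.5] [56. -7. 27.]
ball? 3 [261.  234.3] [-15.  79. -91.]
ball? 8 [260.5 245. ] [-56.  -6. -16.]
150 115 [165, 185, 182, 163, 192, 203, 203, 201, 196, 116, 45, 41, 41, 41, 42, 51, 78, 96, 95, 93]
150 -195 [162, 162, 143, 60, 42, 41, 41, 41, 41, 147, 205, 204, 205, 207, 206, 206, 205, 205]
170 115 [127, 126, 119, 127, 153, 198, 199, 200, 195, 122, 46, 42, 41, 40, 41, 50, 79, 97, 96, 101]
170 -195 [161, 162, 143, 63, 41, 40, 41, 41, 39, 106, 194, 205, 204, 204, 204, 205, 202, 193]
190 115 [138, 133, 121, 126, 154, 200, 201, 202, 195, 135, 52, 41, 40, 40, 39, 49, 78, 94, 93, 104]
190 -195 [160, 161, 144, 72, 40, 39, 40, 40, 37, 157, 205, 205, 206, 207, 205, 205, 203, 196]
210 115 [138, 134, 119, 126, 161, 200, 201, 202, 194, 124, 48, 40, 40, 40, 40, 47, 77, 94, 92, 99]
210 -195 [163, 163, 145, 62, 40, 40, 40, 40, 41, 128, 196, 204, 204, 204, 204, 203, 205, 206]
230 115 [157, 157, 176, 204, 203, 204, 205, 204, 194, 109, 40, 40, 40, 40, 41, 47, 80, 95, 98, 93]
230 -195 [163, 161, 145, 67, 40, 41, 41, 41, 46, 160, 204, 204, 203, 204, 203, 204, 204, 203]
post [ -0.2 176.6  43.7] 164.0 190.0
post [  -0.9 -175.4   43.5] -189.0 -163.0
```

Request:
jog_arm(targets=[[2,0.3,0,0,0,0,1],[4,0.7,0,0,0,0,1],[6,1,0,0,0,0,1],[8,1.3,0,0,0,0,1],[8,1.3,0,0,0,0,1],[8,1.3,0,0,0,0,1],[8,1.3,0,0,0,0,1],[8,1.3,0,0,0,0,1],[8,1.3,0,0,0,0,1],[8,1.3,0,0,0,0,1]])

```text
time_s: 13.1
position: [0.5443, -0.0947, 0.1029]
orientation: [-0.0, 0.997, 0.083, 0.0]
force: [0.5, -0.4, -0.4]
opening: 0.0001
gripper_force: 0.0
```

```bash
cat >> h.py <<'E'
def mom(L=11):
    s=bot.observe();P=(np.array(s['position'])-H)@M.T*1e3;F=M@s['force']
    xf=P[0]+L; c=(xf+8)/60; ph=np.arccos(np.clip(c,-1,1)); zc=60*np.sin(ph)
    print('t',round(s['time_s'],2),'s,dz',P[[0,2]].round(2),'F',F.round(1),'phi~',np.degrees(ph).round(1),'M',((zc*-F[0]+xf*F[2])/1e3).round(3), 'M0',(zc*-F[0]/1e3).round(3))
E
python3 -c "
from h import *
mom();bars()"
```

```text
t 13.1 s,dz [-29.61   7.85] F [ 0.4 -0.5 -0.4] phi~ 100.2 M -0.016 M0 -0.023
t 13.1 riser mm [-29.6   0.6   7.9] F riser [ 0.4 -0.5 -0.4] op 0.0001
angles [(-180, 31), (-170, 10), (-90, 6), (10, 35), (20, 11), (90, 3), (100, 5), (170, 4)]
ball? 6 [294.5 224.5] [59. -3. 20.]
ball? 4 [261.2 230.8] [-11.  86. -85.]
ball? 9 [259.4 243.8] [-60.  -7.  -7.]
```

Request:
jog_arm(targets=[[0.4,0.07,0,0,0,0,1],[0.8,0.13,0,0,0,0,1],[1.2,0.2,0,0,0,0,1],[1.6,0.27,0,0,0,0,1],[2,0.34,0,0,0,0,1],[2.4,0.4,0,0,0,0,1],[2.8,0.47,0,0,0,0,1],[3.2,0.54,0,0,0,0,1],[3.6,0.6,0,0,0,0,1],[4,0.67,0,0,0,0,1]])

```text
time_s: 14.4
position: [0.5473, -0.0944, 0.1033]
orientation: [-0.0, 0.997, 0.083, -0.001]
force: [-6.0, -0.8, 5.6]
opening: -0.0002
gripper_force: 2.9
```

```bash
python3 -c "
from h import *
mom()"
```

```text
t 14.4 s,dz [-26.64   8.26] F [-6.1  0.2  5.6] phi~ 97.3 M 0.275 M0 0.363
```

Request:
jog_arm(targets=[[0.4,0.07,0,0,0,0,1],[0.8,0.13,0,0,0,0,1],[1.2,0.2,0,0,0,0,1],[1.6,0.27,0,0,0,0,1],[2,0.34,0,0,0,0,1],[2.4,0.4,0,0,0,0,1],[2.8,0.47,0,0,0,0,1],[3.2,0.54,0,0,0,0,1],[3.6,0.6,0,0,0,0,1],[4,0.67,0,0,0,0,1]])

```text
time_s: 15.65
position: [0.5516, -0.094, 0.1035]
orientation: [0.0, 0.997, 0.083, -0.0]
force: [-5.0, -1.0, 4.8]
opening: 0.0003
gripper_force: 2.8
```

```bash
python3 -c "
from h import *
mom()"
```

```text
t 15.65 s,dz [-22.33   8.52] F [-5.1 -0.1  4.8] phi~ 93.2 M 0.254 M0 0.308
```

Request:
jog_arm(targets=[[0.4,0.07,0,0,0,0,1],[0.8,0.13,0,0,0,0,1],[1.2,0.2,0,0,0,0,1],[1.6,0.27,0,0,0,0,1],[2,0.34,0,0,0,0,1],[2.4,0.4,0,0,0,0,1],[2.8,0.47,0,0,0,0,1],[3.2,0.54,0,0,0,0,1],[3.6,0.6,0,0,0,0,1],[4,0.67,0,0,0,0,1]])

```text
time_s: 16.9
position: [0.5557, -0.0934, 0.1036]
orientation: [0.0, 0.997, 0.083, -0.0]
force: [-5.3, -0.5, 5.4]
opening: -0.0002
gripper_force: 2.6
```

```bash
python3 -c "
from h import *
mom();gap()" | grep -v ' \-195'
```

```text
t 16.9 s,dz [-18.15   8.57] F [-5.3  0.4  5.4] phi~ 89.2 M 0.278 M0 0.316
150 115 [166, 185, 182, 164, 173, 202, 203, 202, 201, 127, 41, 41, 41, 41, 42, 62, 90, 96, 97, 100]
170 115 [126, 124, 116, 127, 136, 183, 200, 199, 201, 130, 44, 42, 41, 40, 41, 58, 89, 96, 94, 108]
190 115 [138, 136, 126, 127, 137, 187, 202, 202, 204, 146, 44, 41, 40, 40, 40, 59, 90, 94, 93, 112]
210 115 [139, 136, 127, 127, 135, 188, 202, 203, 204, 145, 42, 40, 40, 40, 39, 55, 87, 93, 91, 109]
230 115 [158, 150, 172, 205, 203, 204, 205, 205, 204, 144, 41, 41, 40, 41, 40, 52, 87, 94, 95, 93]
post [  0.  175.1  44.6] 163.0 187.0
post [  -0.5 -173.9   43.5] -188.0 -162.0grep: warning: stray \ before -
```

Request:
jog_arm(targets=[[0.3,0.05,0,0,0,0,1],[0.6,0.1,0,0,0,0,1],[1,0.17,0,0,0,0,1],[1.3,0.22,0,0,0,0,1],[1.6,0.27,0,0,0,0,1],[2,0.34,0,0,0,0,1],[2.3,0.39,0,0,0,0,1],[2.6,0.44,0,0,0,0,1],[3,0.5,0,0,0,0,1],[3.4,0.57,0,0,0,0,1]])

```text
time_s: 18.2
position: [0.5593, -0.0927, 0.1031]
orientation: [0.0, 0.997, 0.083, -0.0]
force: [-5.0, -1.2, 4.2]
opening: 0.0001
gripper_force: 2.4
```

```bash
python3 -c "
from h import *
mom()"
```

```text
t 18.2 s,dz [-14.49   8.11] F [-5.1 -0.4  4.2] phi~ 85.7 M 0.291 M0 0.306
```

Request:
jog_arm(targets=[[0.3,0.05,0,0,0,0,1],[0.6,0.1,0,0,0,0,1],[1,0.17,0,0,0,0,1],[1.3,0.22,0,0,0,0,1],[1.6,0.27,0,0,0,0,1],[2,0.34,0,0,0,0,1],[2.3,0.39,0,0,0,0,1],[2.6,0.44,0,0,0,0,1],[3,0.5,0,0,0,0,1],[3.4,0.57,0,0,0,0,1]])

```text
time_s: 19.45
position: [0.5627, -0.0919, 0.1029]
orientation: [0.0, 0.997, 0.083, -0.0]
force: [-4.0, -2.0, 3.4]
opening: -0.0001
gripper_force: 2.3
```

```bash
python3 -c "
from h import *
mom()"
```

```text
t 19.45 s,dz [-10.96   7.92] F [-4.3 -1.3  3.4] phi~ 82.3 M 0.256 M0 0.256
```

Request:
jog_arm(targets=[[0,0,2,0,0,0,1],[0,0,5,0,0,0,1],[0,0,8,0,0,0,1],[0.6,0.1,8,0,0,0,1],[1.1,0.18,8,0,0,0,1],[1.6,0.27,8,0,0,0,1],[2,0.34,8,0,0,0,1],[2.4,0.4,8,0,0,0,1],[2.9,0.49,8,0,0,0,1],[3.4,0.57,8,0,0,0,1]])

```text
time_s: 20.7
position: [0.5659, -0.091, 0.1108]
orientation: [-0.0, 0.997, 0.083, -0.0]
force: [-4.3, 2.6, 0.9]
opening: -0.0002
gripper_force: 2.3
```

```bash
python3 -c "
from h import *
mom();gap()" | grep -v ' -195'
```

```text
t 20.7 s,dz [-7.66 15.83] F [-3.8  3.3  0.9] phi~ 79.1 M 0.225 M0 0.222
150 115 [167, 185, 182, 164, 173, 202, 203, 202, 201, 139, 42, 41, 42, 42, 42, 66, 94, 97, 97, 115]
170 115 [126, 125, 123, 127, 136, 182, 201, 199, 201, 137, 42, 41, 40, 41, 41, 64, 94, 97, 92, 118]
190 115 [139, 138, 130, 126, 137, 181, 202, 202, 204, 153, 45, 40, 40, 41, 40, 65, 94, 94, 94, 112]
210 115 [139, 138, 131, 126, 125, 180, 202, 202, 204, 151, 39, 40, 41, 41, 40, 60, 90, 94, 92, 109]
230 115 [157, 148, 164, 199, 203, 204, 205, 205, 206, 157, 40, 40, 40, 41, 40, 60, 90, 94, 96, 94]
post [ -0.  174.4  44.8] 162.0 187.0
post [  -0.4 -173.6   43.2] -186.0 -161.0
```

Request:
jog_arm(targets=[[0.4,0.07,0,0,0,0,1],[0.8,0.13,0,0,0,0,1],[1.2,0.2,0,0,0,0,1],[1.6,0.27,0,0,0,0,1],[2,0.34,0,0,0,0,1],[2.4,0.4,0,0,0,0,1],[2.8,0.47,0,0,0,0,1],[3.2,0.54,0,0,0,0,1],[3.6,0.6,0,0,0,0,1],[4,0.67,0,0,0,0,1]])

```text
time_s: 22.0
position: [0.5696, -0.0903, 0.1106]
orientation: [-0.0, 0.997, 0.083, -0.001]
force: [-5.4, 1.8, -0.2]
opening: 0.0002
gripper_force: 2.8
```

```bash
python3 -c "
from h import *
mom()"
```

```text
t 22.0 s,dz [-3.97 15.63] F [-5.   2.6 -0.2] phi~ 75.5 M 0.289 M0 0.29
```

Request:
jog_arm(targets=[[0.3,0.05,0,0,0,0,1],[0.6,0.1,0,0,0,0,1],[0.9,0.15,0,0,0,0,1],[1.2,0.2,0,0,0,0,1],[1.5,0.25,0,0,0,0,1],[1.8,0.3,0,0,0,0,1],[2.1,0.35,0,0,0,0,1],[2.4,0.4,0,0,0,0,1],[2.7,0.45,0,0,0,0,1],[3,0.5,0,0,0,0,1]])

```text
time_s: 23.25
position: [0.5717, -0.0899, 0.1104]
orientation: [-0.0, 0.997, 0.083, -0.002]
force: [-8.2, 1.0, 2.3]
opening: -0.0004
gripper_force: 4.1
```

```bash
python3 -c "
from h import *
mom();bars()"
```

```text
t 23.25 s,dz [-1.82 15.39] F [-7.9  2.4  2.3] phi~ 73.4 M 0.476 M0 0.455
t 23.25 riser mm [-1.8  0.7 15.4] F riser [-7.9  2.4  2.3] op -0.0004
angles [(-120, 5), (-110, 22), (-100, 4), (-20, 8), (-10, 31), (150, 20), (160, 23)]
ball? 6 [263.  215.5] [-6. 79.  0.]
ball? 3 [267.7 218.3] [ 0. 58. 12.]
ball? 3 [274.  231.7] [-7. -1. 16.]
ball? 17 [259.  237.5] [-58.  -3.  23.]
ball? 9 [276.6 237.6] [ -3. -13.  -3.]
ball? 6 [272.  247.2] [-17.  -7. -50.]
```

It's starting to stiffen at about 0.46 N m, so I'll take a small further push.

Request:
jog_arm(targets=[[0.25,0.04,0,0,0,0,1],[0.5,0.08,0,0,0,0,1],[0.75,0.13,0,0,0,0,1],[1,0.17,0,0,0,0,1],[1.25,0.21,0,0,0,0,1],[1.5,0.25,0,0,0,0,1],[1.75,0.29,0,0,0,0,1],[2,0.34,0,0,0,0,1],[2.25,0.38,0,0,0,0,1],[2.5,0.42,0,0,0,0,1]])

```text
time_s: 24.55
position: [0.5734, -0.0896, 0.1102]
orientation: [-0.0, 0.997, 0.083, -0.003]
force: [-11.2, 0.8, 3.0]
opening: -0.0003
gripper_force: 5.3
```

```bash
python3 -c "
from h import *
mom()"
```

```text
t 24.55 s,dz [-0.09 15.18] F [-10.9   2.7   3. ] phi~ 71.6 M 0.654 M0 0.622
```

Request:
jog_arm(targets=[[0.1,0.02,0,0,0,0,1],[0.2,0.04,0,0,0,0,1],[0.3,0.06,0,0,0,0,1],[0.4,0.07,0,0,0,0,1],[0.5,0.09,0,0,0,0,1],[0.6,0.1,0,0,0,0,1],[0.7,0.12,0,0,0,0,1],[0.8,0.14,0,0,0,0,1],[0.9,0.16,0,0,0,0,1],[1,0.18,0,0,0,0,1]])

```text
time_s: 25.8
position: [0.574, -0.0895, 0.11]
orientation: [-0.0, 0.997, 0.083, -0.003]
force: [-12.4, 0.2, 1.5]
opening: -0.0001
gripper_force: 5.8
```

```bash
python3 -c "
from h import *
mom()"
```

```text
t 25.8 s,dz [ 0.52 15.03] F [-12.2   2.3   1.5] phi~ 71.0 M 0.707 M0 0.689
```

Wound to about 0.6–0.7 N m, inside the proper range. Now I'll back away and move to the keeper.

Request:
jog_arm(targets=[[-8,-1.4,0,0,0,0,1],[-14.8,-2.5,5,0,0,0,1],[-14.8,-2.5,40,0,0,0,1],[-14.8,-2.5,74,0,0,0,1],[-54,37,74,0,0,0,1],[-94,76,74,0,0,0,1],[-94,76,74,0,0,0,1],[-94,76,50,0,0,0,1],[-94,76,30,0,0,0,1],[-94,76,30,0,0,0,1]])

```text
time_s: 27.05
position: [0.4824, -0.0138, 0.14]
orientation: [-0.0, 0.997, 0.082, -0.001]
force: [0.3, 0.3, -0.4]
opening: -0.0001
gripper_force: 0.0
```

```bash
python3 -c "
from h import *
bars()
f=load('side');w=cloud(f);r=(w-H)@M.T*1e3
m=(abs(r[...,1]-92)<16)&(abs(r[...,0]+45)<25)&(r[...,2]>10)
q=r[m]
for z in range(10,110,10):
    k=q[(q[:,2]>=z)&(q[:,2]<z+10)]
    if len(k): print(z,len(k),k[:,:2].mean(0).round(),k[:,0].min().round(),k[:,0].max().round())
cv2.imwrite('pics/s4.png',cv2.resize(f['image'][150:265,215:340],(650,598),interpolation=3)[:,:,::-1])
"
```

```text
t 27.05 riser mm [-77.   90.7  45. ] F riser [ 0.4  0.2 -0.4] op -0.0001
angles [(-120, 3), (-110, 24), (-20, 11), (-10, 26), (70, 29), (80, 11), (150, 20), (160, 22)]
ball? 9 [281.7 221.9] [ 13. -12.  68.]
ball? 3 [262.3 233. ] [ -9.  84. -94.]
ball? 6 [259.5 238. ] [-56.  -7.  22.]
ball? 3 [272.3 247.7] [-18. -10. -50.]
10 15 [-54.  89.] -58.0 -45.0
20 14 [-51.  91.] -55.0 -44.0
30 12 [-49.  88.] -51.0 -47.0
40 10 [-48.  85.] -50.0 -42.0
50 12 [-46.  89.] -50.0 -42.0
60 11 [-45.  86.] -47.0 -42.0
70 8 [-44.  85.] -47.0 -41.0
80 4 [-44.  79.] -45.0 -42.0
90 19 [-39.  91.] -46.0 -33.0
100 13 [-41.  90.] -44.0 -37.0
```

View pics/s4.png

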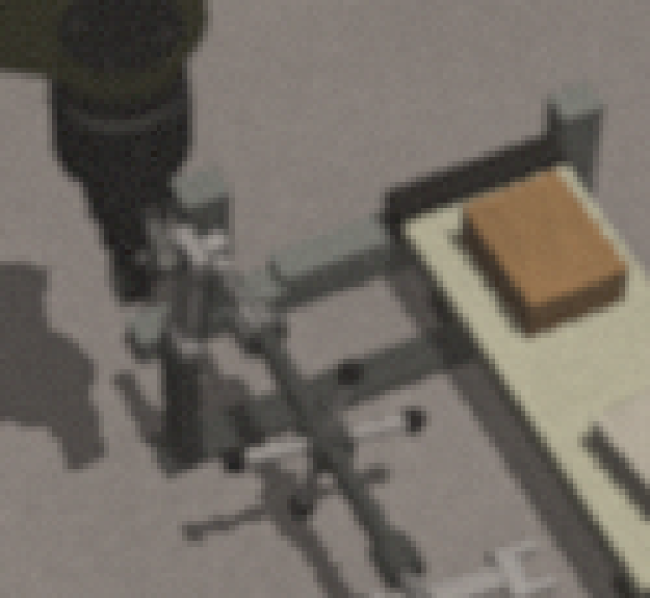

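The crop shows the keeper nearly upright at about (195,245), with the finger behind it at (130,260). Next I'll push it over and down along its arc.

Request:
jog_arm(targets=[[12,2,0,0,0,0,1],[24,4,0,0,0,0,1],[34,5.8,-3,0,0,0,1],[40,6.8,-5,0,0,0,1],[46,7.8,-9,0,0,0,1],[52,8.8,-14,0,0,0,1],[56,9.5,-18,0,0,0,1],[60,10.2,-23,0,0,0,1],[63,10.7,-28,0,0,0,1],[65,11,-32,0,0,0,1]])

```text
time_s: 28.35
position: [0.5477, -0.0024, 0.1085]
orientation: [-0.0, 0.997, 0.083, -0.0]
force: [0.8, -0.0, 0.9]
opening: 0.0001
gripper_force: 0.4
```

```bash
cat >> h.py <<'E'
def keep():
    st();f=grab('side');w=cloud(f);r=(w-H)@M.T*1e3
    m=(abs(r[...,1]-86)<20)&(r[...,0]>-60)&(r[...,0]<45)&(r[...,2]>5)&(r[...,2]<110)&(f['image'].mean(2)>55)
    q=r[m]
    for x in range(-60,45,10):
        k=q[(q[:,0]>=x)&(q[:,0]<x+10)]
        if len(k): print(x,len(k),k[:,1:].mean(0).round(),k[:,2].max().round())
E
python3 -c "
from h import *
keep()"
```

```text
t 28.35 riser mm [-10.7  91.   13.5] F riser [ 0.8 -0.2  0.9] op 0.0001
-60 26 [90. 20.] 31.0
-50 35 [87. 25.] 32.0
-40 26 [90. 29.] 36.0
-30 38 [89. 44.] 86.0
-20 23 [86. 33.] 77.0
-10 34 [81. 23.] 56.0
0 31 [83. 27.] 49.0
10 27 [82. 36.] 61.0
20 9 [78. 50.] 61.0
```

Request:
jog_arm(targets=[[2,0.3,-4,0,0,0,1],[3,0.5,-8,0,0,0,1],[4,0.7,-11,0,0,0,1],[5,0.8,-14,0,0,0,1],[5,0.8,-16,0,0,0,1],[5,0.8,-17,0,0,0,1],[5,0.8,-18,0,0,0,1],[5,0.8,-19,0,0,0,1],[5,0.8,-20,0,0,0,1],[5,0.8,-21,0,0,0,1]])

```text
time_s: 29.65
position: [0.5528, -0.0017, 0.0895]
orientation: [0.0, 0.997, 0.083, -0.0]
force: [-5.2, -0.0, 11.7]
opening: 0.0
gripper_force: 5.8
```

```bash
python3 -c "
from h import *
keep()"
```

```text
t 29.65 riser mm [-5.5 90.8 -5.5] F riser [-5.2  0.9 11.7] op 0.0
-60 25 [89. 21.] 31.0
-50 31 [87. 23.] 31.0
-40 21 [89. 23.] 28.0
-30 25 [89. 24.] 29.0
-20 35 [88. 35.] 77.0
-10 17 [78. 20.] 40.0
0 18 [79. 18.] 27.0
10 19 [82. 21.] 29.0
20 18 [82. 24.] 33.0
30 4 [80. 22.] 25.0
```

Request:
jog_arm(targets=[[0,0,-0.5,0,0,0,1],[0,0,-1,0,0,0,1],[0,0,-1.5,0,0,0,1],[0,0,-1.5,0,0,0,1],[0,0,-1.5,0,0,0,1],[0,0,-1.5,0,0,0,1],[0,0,-1.5,0,0,0,1],[0,0,-1.5,0,0,0,1],[0,0,-1.5,0,0,0,1],[0,0,-1.5,0,0,0,1]])

```text
time_s: 30.95
position: [0.5529, -0.0017, 0.0895]
orientation: [0.0, 0.997, 0.083, -0.0]
force: [-7.6, 0.8, 14.0]
opening: -0.0
gripper_force: 7.6
```

```bash
python3 -c "
from h import *
st()"
```

```text
t 30.95 riser mm [-5.5 90.8 -5.5] F riser [-7.4  2.  14. ] op -0.0
```

Request:
jog_arm(targets=[[0,0,10,0,0,0,1],[0,0,40,0,0,0,1],[0,0,90,0,0,0,1],[0,0,130,0,0,0,1],[-40,0,140,0,0,0,1],[-90,0,140,0,0,0,1],[-130,0,140,0,0,0,1],[-130,0,140,0,0,0,1],[-130,0,140,0,0,0,1],[-130,0,140,0,0,0,1]])

```text
time_s: 32.2
position: [0.4233, -0.0017, 0.2264]
orientation: [-0.0, 0.997, 0.083, -0.0]
force: [0.1, 0.5, 1.1]
opening: -0.0004
gripper_force: 0.0
```

```bash
python3 -c "
from h import *
keep();bars()
f=load('side')
cv2.imwrite('pics/s5.png',cv2.resize(f['image'][150:310,215:395],(675,600),interpolation=3)[:,:,::-1])"
```

```text
t 32.2 riser mm [-133.2  112.6  131.4] F riser [0.2 0.5 1.1] op -0.0004
-60 29 [90. 21.] 31.0
-50 31 [86. 25.] 31.0
-40 23 [90. 23.] 29.0
-30 22 [88. 23.] 29.0
-20 26 [89. 21.] 27.0
-10 31 [85. 19.] 27.0
0 32 [85. 21.] 31.0
10 30 [88. 23.] 30.0
20 26 [87. 26.] 33.0
30 5 [87. 20.] 24.0
t 32.25 riser mm [-133.2  112.6  131.3] F riser [-0.3  0.1  0.5] op -0.0
angles [(-120, 3), (-110, 24), (-20, 13), (-10, 27), (70, 28), (80, 12), (150, 23), (160, 19)]
ball? 9 [281.8 221.6] [15. -8. 62.]
ball? 3 [251. 228.] [-49.  79. -38.]
ball? 3 [294.3 230.3] [59. -6. -7.]
ball? 5 [259.4 238.2] [-59.  -7.  23.]
ball? 4 [272.  247.5] [-16.  -5. -59.]
```

View pics/s5.png

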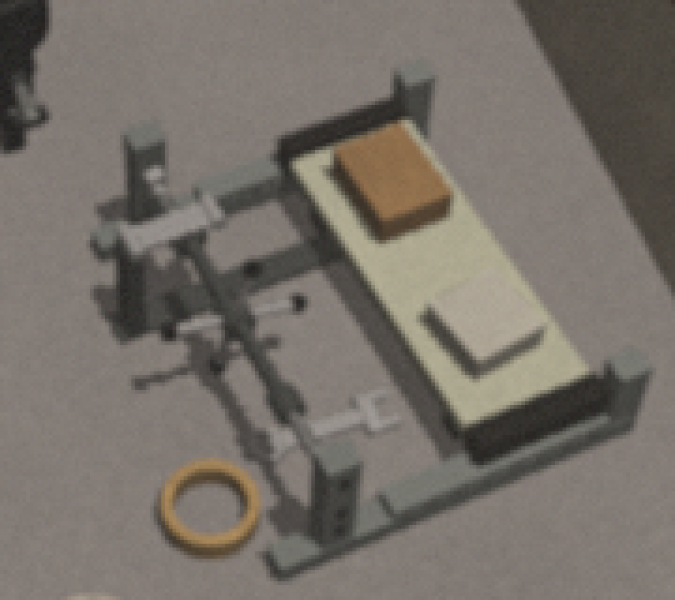

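The final crop shows the keeper lying level over the collar at (170,222). The board is gripped between both frames, the bars stand where I left them, and the cartons, spanner and tape are undisturbed.

```bash
python3 -c "
from station import bot
print(bot.hand_in())"
```

```text
the job is handed in; nothing more can be done
None
```

The board is gripped tight, with the turnbuckle wound to about 0.6–0.7 N m as felt at the bar. The keeper is folded level onto the collar, the loose items near the riser look undisturbed in the last picture, and the job was handed in at about 32 s.

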